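# Wind the bench lift level and slide the gearcase across

### The arm

A 6-joint arm with a two-finger parallel gripper is mounted at the origin on the work surface. World frame = base frame: x ahead of the robot, y to its left, z up, the work surface at z = 0. Lengths are in m, angles in rad, forces in N, time in s.
With the tool pointing down it reaches from about 0.375 to 0.925 m from the base axis. Payload 5.7 kg.
Tool frame: the origin (TCP) lies midway between the tips of the shut fingers; the grasp point (between the pads) lies 19 mm behind it (pinch_z is the distance from the TCP to the grasp point, in m); z points along the fingers, y is the line along which they close (so a half turn about z gives the same grasp; the last joint's range is limited). The gripper opens to 85 mm and grips with 20 to 120 N. Pads are 22 mm wide; open, the fingers measure 114 mm over their backs; the gripper's body (76 mm by 85 mm) begins 54 mm behind the grasp point. The pads swing forward as they close: fully open they stand 13 mm farther back than shut.
Start: joints at [1.129, 0.359, 1.51, -0, 1.272, -0.115], TCP at [0.193, 0.568, 0.231] pointing down, gripper open.
Joint ranges: [-2.97, 2.97], [-1.01, 2.36], [0.21, 2.38], [-0.96, 4.11], [0.2, 2.71], [-2.98, 2.98]. Speed limits (rad/s): [2.39, 2.39, 3.14, 3.14, 3.14, 3.14].

### API

Orientations are given as a unit quaternion [w, x, y, z].
In Python, from plant import get_state, read_camera, camera_params, sign_off, recognise, pinch_z gives the robot as it stands.
- The arm moves only by the tool jog_arm, never from a script. Its argument "increments" is a list of rows, each an object of numbers: "x", "y", "z": the shift along the tool's x, y, z in m; "ax", "ay", "az": the turn, a rotation vector about the tool's x, y, z in degrees; "gripper": the closure, from 0 (fully open) to 1 (shut). In form: [{"x": .., "y": .., "z": .., "ax": .., "ay": .., "az": .., "gripper": ..}, ...]. A call has 1 to 20 rows; each row shifts and turns the commanded pose from where the row before left it, along the tool's axes as they then stand; what a row does not reach is not made up. A row lasts 1/10 s, in which the tool goes at most 50 mm and 8.59 degrees, less where a joint would pass 70% of its speed; a pose out of reach is approached as far as the arm can. A call with a gripper value outside its range is refused whole. The fingers move at their own pace and stop on an object; "force" is the grip in N (left out, the last holds). Time passes only in rows, so rows that do not move let the fingers close. It gives the time, the measured TCP pose, the force, the opening and the grip force at its end, in the units of the state.
- get_state(): the state, without advancing time (a new reading comes with each control period).
- read_camera(name): name is "scene" or "top" or "wrist"; returns the picture (400x640x3 uint8, red, green, blue); there is no depth.
- camera_params(name): a dict with "fov_y" (degrees; the focal length in pixels is half the picture's height over the tangent of half this angle, whatever the lens; pixels are square), "cx", "cy" (the principal point, pixels), "k1" (the pictures are not rectified: a ray, as slopes to the right and down, at radius r is drawn at 1 + k1 r^2 times it, then the intrinsics apply), "xyz" and "attitude" of the camera in the world; the wrist camera has in their place "tool_from_camera" (4x4, takes a point from camera to tool coordinates, whose origin is the TCP and whose axes are the flange's). Camera axes: x right, y up, looking along -z (the intrinsics and any distortion apply to the point x, -y, -z); pixel columns grow to the right and rows downward; lengths in m; the calibration is good to about 2 mm. A picture is of the moment at which its call begins: read the wrist's pose just before it. camera_params takes no time and is no camera call.
- sign_off(): hands the job in; it is judged then, once.
Trained networks look in the newest picture that a camera, given by its name, has taken for a name from the list of things; names that differ only in an ending like _2 or _b are one class to them, and where a whole thing is asked for, a point or a joint stands for the part that bears it (a point fixed in the world has none). Each returns a list of dicts, best first, with "conf" (0 to 1); they miss things now and then, are a little off and sometimes report something else, mostly with a low value. They report only what shows in the picture. A call takes as long as a camera call. They do not tell look-alikes from the thing itself.
- recognise(query, camera): "box" ([left, top, right, bottom] as shares, 0 to 1, of the picture: columns of its width, rows of its height, round what is visible of it).
The state is a dict: "t": time; "joint_positions": joint angles; "qvel": joint speeds; "effort": joint torques, N m; "eef_pos": TCP position; "eef_rot": TCP orientation; "contact_force": force on the tool from outside, world axes, zero at the start; "ft_torque": the same for the moment, N m; "opening": finger opening in m; "grip_force": force on a finger pad.
Only numpy, scipy, OpenCV 4.12 (cv2) and the standard library are available. Lean on these libraries where they do the work, as an engineer would, in place of code of your own. Each camera call takes 0.05 s, during which the arm holds its last target. There are 200 camera calls.

### The job

Turn the three-armed hand crank (it only moves when pushed or pulled by its upright grips, and the guard hood covers part of its circle, so take one grip after another) until the lift's deck has risen flush with the top of the low drawer cabinet beside it. Then slide the gearcase, without lifting or tipping it, across onto the deck until it stands squarely against the deck's end stop, wholly on the deck. Leave everything else on the table where it is.

Things in the scene. Friction and masses are not known exactly. Their poses are not given: they have to be found in the camera images.
- station: Fixed bench lift on a dark steel base plate 170 x 460 mm. Origin on the table directly under the deck's centre; z up; y points from the cabinet, over the deck, to the crank, which stand in line along y. Place and yaw differ each time.
- guard (a point): Guard hood, its front lower edge's middle (station x 0, y 185, z 149 mm). A sheet-steel wall between deck and crank (x -100 to 100, y 115 to 120 mm, up to z 154) carries this flat hood, 5 mm thick, from y 115 to 185 mm over the near part of the crank's circle: grips pass under it, fingers cannot follow there.
- crank_axis (a point): Point on the vertical crank axis at the height of the grip tops, 140 mm above the table; in the station frame x 0, y 225 mm.
- crank (a joint): Angle of the crank in rad, 0 to 16.5; grows counter-clockwise seen from above, and this raises the deck by 24 mm a full turn (clockwise lowers it). Stiff and self-locking: it stays where it is left, about 0.45 N m to turn, that is about 6 N at a grip. Arm 0 points along the station's x axis at 0; arms 1 and 2 follow 120 and 240 degrees further counter-clockwise.
- grip0 (a point): Top centre of the upright round grip of crank arm 0: fixed black grip 22 mm across and 60 mm tall (80 to 140 mm above the table), 80 mm out from the axis. Arms lie below the grips; the hub (48 mm across) ends at 90 mm.
- grip1 (a point): The same for arm 1.
- grip2 (a point): The same for arm 2.
- deck_top (a point): Centre of the upper face of the lift's square aluminium deck, 150 x 150 mm, axes as the station's. Along its far edge (y 67 to 75 mm from this point, crank side) stands the end stop, an 18 mm high lip. At the start it lies 68 to 78 mm above the table.
- ledge_edge (a point): Middle of the cabinet's top edge next to the deck (axes as the station's); across a 4 mm gap from the deck's near edge. The grey drawer cabinet is fixed; its flat top reaches 220 mm back from this edge (to -y) and from 90 mm before to 200 mm behind this point along x, at 105 to 117 mm above the table, different each time.
- gearcase: Loose aluminium gearcase, 110 (x) x 120 (y) x 57 mm high, 0.55 to 0.95 kg, on two skids with turned-up ends. Origin at the centre of its underside, y roughly along the station's y. Its flange (the full 110 x 120) lies 12 to 26 mm up, the narrower housing (86 x 96) up to 44 mm. Starts on the cabinet top; slides at 3 to 10 N. Squarely against the stop its origin is 7 mm past the deck's centre.
- oil_bottle: Bystander: grey bottle 60 mm across, 170 mm tall, behind the deck.
- grease_jar: Bystander: jar 48 mm across, 55 mm tall, on the cabinet top behind the gearcase.
- wrench: Bystander: wrench 170 mm long, lying in front of the lift.
- screwdriver: Bystander: screwdriver 190 mm long, lying in front of the cabinet.
- carton: Bystander: carton 90 x 120 x 70 mm, behind the crank.
- pulley: Bystander: steel pulley 100 mm across, 40 mm high, lying in front of the crank.
- filter_can: Bystander: white oil filter 72 mm across, 85 mm tall, behind the lift.
Not all that is in view belongs to the job. Leave any orange look-alike of the gearcase alone.

How it is judged:
By the outcome, as a careful person would: the job done as asked, in the order asked, and still so for the second after the job is handed in, with the robot touching nothing.
It also fails if it takes over 72 s, if anything falls off the work surface, if the arm or the gripper's body presses on something with over 40 N, if the wrist force passes 120 N, or if a joint passes its speed limit or range.

## Working session

There is one attempt and no reset: what is moved stays moved. The work goes in short steps, Python scripts to look and compute and a tool call to move; the robot and the scene stay as the last step left them, time stands still between calls to the robot, and variables do not carry over. Pictures are saved under pics/ and viewed, at most 10 in all, crops included, and the job is handed in when it is done.

Besides the shell and the picture viewer there is one more tool, called after "Call:" by a JSON object that holds its "method" and its "body", one argument or row to a line. jog_arm: Moves the arm, as the interface text tells. Its arguments: {"type":"object","properties":{"increments":{"type":"array","items":{"type":"object","properties":{"x":{"type":"number"},"y":{"type":"number"},"z":{"type":"number"},"ax":{"type":"number"},"ay":{"type":"number"},"az":{"type":"number"},"gripper":{"type":"number"}}}},"force":{"type":"number"}},"required":["increments"]}

```bash
mkdir -p pics; ls; cat > h.py <<'E'
import numpy as np, cv2
from plant import *
from scipy.spatial.transform import Rotation as R
def q2R(q): return R.from_quat([q[1],q[2],q[3],q[0]]).as_matrix()
E
python3 - <<'E'
from h import *
s=get_state(); print(s)
for c in ['scene','top','wrist']: print(c,camera_params(c))
a=read_camera('scene'); b=read_camera('top')
for n,i in(('scene',a),('top',b)): cv2.imwrite(f'pics/{n}0.png',i[:,:,::-1])
for n in ['guard','crank','gearcase','deck_top','ledge_edge','station','grip0','oil_bottle']:
    for c in ['scene','top']:
        print(n,c,[(np.round(np.array(d['box'])*[640,400,640,400]).astype(int).tolist(),round(d['conf'],2)) for d in recognise(n,c)[:4]])
print(pinch_z if not callable(pinch_z) else pinch_z())
E
```

```text
pics
{'t': 0.0, 'joint_positions': array([ 1.12889505e+00,  3.59509556e-01,  1.51145029e+00, -1.13902189e-05,
        1.27252649e+00, -1.15125726e-01]), 'qvel': array([ 0.00107364,  0.00106979,  0.00040044,  0.00025836, -0.00017898,
        0.00109172]), 'effort': array([-1.18184944e-03, -5.27626169e+01, -2.78614426e+01, -3.52089455e-04,
        1.33164754e-02, -1.18400615e-05]), 'eef_pos': array([0.19231886, 0.56760355, 0.2304441 ]), 'eef_rot': array([-2.55080568e-04,  1.62660059e-01,  9.86681716e-01, -9.11854381e-04]), 'contact_force': array([ 0.15350657, -0.19438966, -0.71672358]), 'ft_torque': array([ 0.02051749,  0.01776678, -0.02286686]), 'grip_force': 0.0, 'opening': 0.08548795476584688}
scene {'fov_y': 57.09340492273433, 'cx': 321.7207642021463, 'cy': 198.51380317464188, 'k1': -0.06890294011171794, 'xyz': array([ 1.34231614, -0.27142944,  0.90866048]), 'attitude': array([0.6937792 , 0.30176603, 0.25496784, 0.60216201])}
top {'fov_y': 52.12456287202185, 'cx': 317.8173725391538, 'cy': 204.0759320984215, 'k1': -0.048207110473121643, 'xyz': array([ 0.38666396, -0.14986742,  1.308
[... 1049 characters left out ...]
88), ([460, 220, 508, 270], 0.84), ([405, 256, 450, 303], 0.75), ([302, 185, 349, 231], 0.56)]
deck_top scene [([345, 181, 391, 216], 0.9)]
deck_top top [([244, 175, 301, 229], 0.61), ([324, 247, 350, 280], 0.41)]
ledge_edge scene [([263, 174, 347, 268], 0.66)]
ledge_edge top [([292, 142, 382, 251], 0.68)]
station scene [([335, 162, 465, 235], 0.78)]
station top [([161, 157, 300, 238], 0.83), ([165, 162, 213, 203], 0.55)]
grip0 scene [([431, 177, 456, 225], 0.73)]
grip0 top [([237, 244, 282, 260], 0.74), ([164, 158, 212, 203], 0.64), ([301, 184, 350, 227], 0.41)]
oil_bottle scene [([356, 213, 378, 263], 0.95), ([430, 181, 457, 223], 0.15)]
oil_bottle top [([271, 139, 296, 163], 0.75)]
0.0187
```

```bash
python3 - <<'E'
import cv2
b=cv2.imread('pics/top0.png'); s=cv2.imread('pics/scene0.png')
cv2.imwrite('pics/t1.png',cv2.resize(b[120:320,140:540],None,fx=2,fy=2,interpolation=3))
cv2.imwrite('pics/s1.png',cv2.resize(s[130:300,190:510],None,fx=2.5,fy=2.5,interpolation=3))
E
```

```text
(no output)
```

View pics/t1.png

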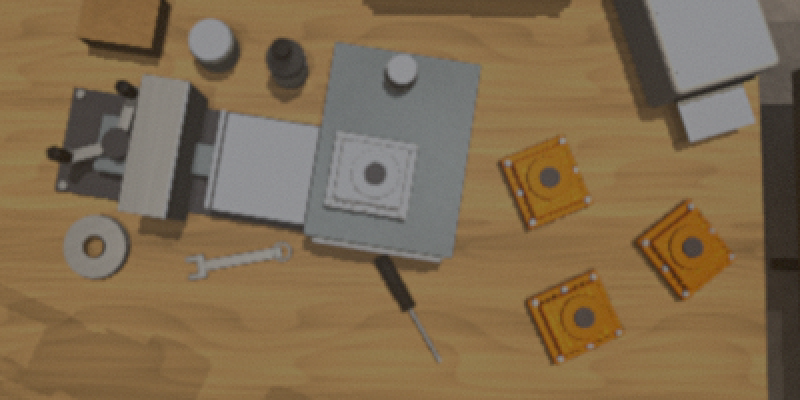

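View pics/s1.png

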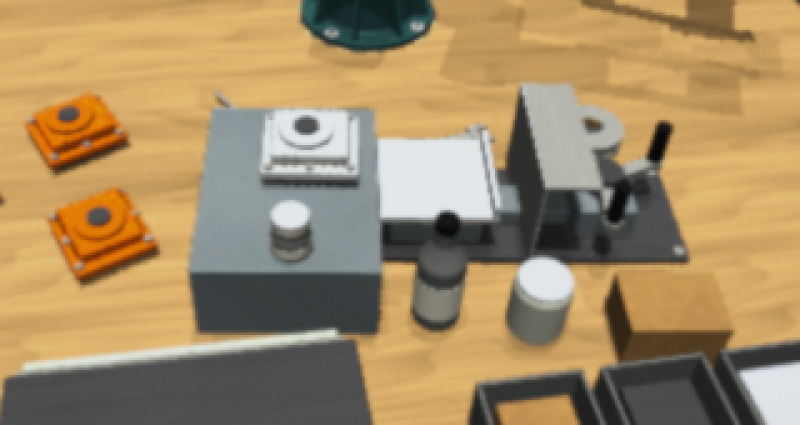

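The picture shows the white gearcase on the cabinet at about (327,207) in the top view. The orange look-alikes, at about (413,210), (485,244) and (432,278), lie on the table and should be left alone. Two grips are visible, at about (203,164) and (170,197). The third is under the hood. Next I'll fit a rough station model from both views.

```bash
cat >> h.py <<'E'
from scipy.optimize import least_squares
def project(c,P,pose=None):
    """world points -> pixels; pose=(eef_pos,eef_rot) for wrist"""
    p=camera_params(c); f=200/np.tan(np.radians(p['fov_y']/2))
    P=np.atleast_2d(P).astype(float)
    if c=='wrist':
        T=np.array(p['tool_from_camera']); Rt=q2R(pose[1])
        Rc=Rt@T[:3,:3]; o=Rt@T[:3,3]+pose[0]
    else: Rc=q2R(p['attitude']); o=p['xyz']
    q=(P-o)@Rc; s=np.c_[q[:,0],-q[:,1]]/-q[:,2:3]
    s=s*(1+p['k1']*(s**2).sum(1,keepdims=True))
    return s*f+[p['cx'],p['cy']]
def station(x,y,yaw,pts):
    c,s=np.cos(yaw),np.sin(yaw); pts=np.atleast_2d(pts).astype(float)
    return np.c_[x+c*pts[:,0]-s*pts[:,1], y+s*pts[:,0]+c*pts[:,1], pts[:,2]]
E
cat > fit0.py <<'E'
from h import *
T=lambda a:np.array(a)/2+[140,120]; S=lambda a:np.array(a)/2.5+[190,130]
def model(p):
    x,y,w,hd,hl,gx,gy,gw,th=p
    hood=[[100,185,154],[-100,185,154],[-100,115,154],[100,115,154]]
    deck=[[75,-75,hd],[-75,-75,hd]]
    cab=[[200,-79,hl],[-90,-79,hl],[200,-299,hl],[-90,-299,hl]]
    c,s=np.cos(gw),np.sin(gw)
    fl=[[gx+c*a-s*b,gy+s*a+c*b,hl+26] for a,b in((55,60),(55,-60),(-55,-60),(-55,60))]
    gr=[[80*np.cos(th+a),225+80*np.sin(th+a),140] for a in (0,2*np.pi/3)]
    st=lambda q: station(x,y,w,np.array(q)/1000)
    return [st(q) for q in (hood,deck,cab,fl,gr)]
t=[[(145,76),(119,208),(168,217),(190,82)],[(319,127),(304,225)],[(335,43),(305,237),(480,66),(452,257)],[(338,130),(416,146),(407,219),(324,205)],[(127,88),(56,154)]]
s=[[(602,188),(570,88),(522,85),(540,187)],[(380,220),(376,139)],[(381,272),(376,110),(191,272),(213,108)],[(358,180),(262,180),(266,111),(354,111)],[(622,183),(663,124)]]
def res(p):
    r=[]
    for m,a,b in zip(model(p),t,s): r+=[(project('top',m)-T(a)).ravel(),(project('scene',m)-S(b)).ravel()]
    return np.concatenate(r)
if __name__=='__main__':
    best=None
    for th in (0.5,1,1.5):
        r=least_squares(res,[.45,.25,0,73,110,0,-150,0,th],x_scale=[.1,.1,.1,10,10,10,10,.1,.1],loss='soft_l1',f_scale=2)
        if best is None or r.cost<best.cost: best=r
    print(best.cost,np.round(best.x,3)); print(np.round(res(best.x).reshape(-1,2),1).tolist())
    x,y,w=best.x[:3]
    for n,m in zip(('hood','deck','cab','fl','gr'),model(best.x)): print(n,np.round(m,3).tolist())
    print('axis',station(x,y,w,[0,.225,.14]))
E
python3 fit0.py
```

```text
Traceback (most recent call last):
  File "fit0.py", line 22, in <module>
    r=least_squares(res,[.45,.25,0,73,110,0,-150,0,th],x_scale=[.1,.1,.1,10,10,10,10,.1,.1],loss='soft_l1',f_scale=2)
  File "fit0.py", line 17, in res
    for m,a,b in zip(model(p),t,s): r+=[(project('top',m)-T(a)).ravel(),(project('scene',m)-S(b)).ravel()]
                                                                         ~~~~~~~^^^^^^^^^^^
  File "h.py", line 8, in project
    p=camera_params(c); f=200/np.tan(np.radians(p['fov_y']/2))
ValueError: time passes only in moves, steps and waits
```

```bash
sed -i "s/    p=camera_params(c); f=/    p=CP(c); f=/; s/^def q2R/import functools\nCP=functools.lru_cache(None)(camera_params)\ndef q2R/" h.py; python3 fit0.py
```

```text
33.146508234795505 [ 5.00000e-01 -2.00000e-03 -1.50000e-01  7.03750e+01  1.10874e+02
  1.02200e+01 -1.62503e+02 -1.00000e-03 -1.10000e-01]
[[-1.4, -1.1], [-1.3, 1.5], [-1.7, 1.0], [-0.1, -0.3], [-0.4, -0.3], [-0.2, -2.0], [-1.7, -1.1], [0.9, -0.1], [0.5, 0.2], [-0.1, -0.3], [-0.9, -0.5], [-0.8, 0.3], [0.1, -0.4], [-1.0, -1.3], [0.4, -0.4], [-0.1, 0.8], [-0.6, 0.9], [-1.6, 0.0], [-2.4, 0.1], [-1.1, 0.2], [-1.2, 0.2], [0.8, -1.1], [-0.6, 0.0], [-0.5, 0.3], [-0.3, -2.0], [-1.3, -2.4], [-0.9, 1.9], [0.7, 2.3], [-2.8, -0.9], [-2.0, -0.8], [-0.7, 0.4], [0.0, 0.3]]
hood [[0.626, 0.166, 0.154], [0.428, 0.196, 0.154], [0.418, 0.126, 0.154], [0.616, 0.097, 0.154]]
deck [[0.562, -0.088, 0.07], [0.414, -0.065, 0.07]]
cab [[0.686, -0.11, 0.111], [0.399, -0.067, 0.111], [0.653, -0.328, 0.111], [0.366, -0.284, 0.111]]
fl [[0.549, -0.113, 0.137], [0.531, -0.232, 0.137], [0.422, -0.216, 0.137], [0.44, -0.097, 0.137]]
gr [[0.61, 0.2, 0.14], [0.512, 0.297, 0.14]]
axis [[0.53309292 0.22023388 0.14      ]]
```

Call:
{"method": "jog_arm", "body": {
  "increments": [
    {"x":-0.039,"y":-0.0154},
    {"x":-0.039,"y":-0.0154},
    {"x":-0.039,"y":-0.0154},
    {"x":-0.039,"y":-0.0154},
    {"x":-0.039,"y":-0.0154},
    {"x":-0.039,"y":-0.0154},
    {"x":-0.039,"y":-0.0154},
    {"x":-0.039,"y":-0.0154},
    {"x":-0.039,"y":-0.0154},
    {"x":-0.039,"y":-0.0154},
    {"az":8},
    {"az":8},
    {"az":8},
    {"az":8},
    {"az":8},
    {"az":8},
    {"az":8},
    {"gripper":0.5},
    {}
  ]
}}

```text
schema error: expected keys x, y, z, ax, ay, az, gripper
```

Call:
{"method": "jog_arm", "body": {
  "increments": [
    {"x":-0.039,"y":-0.0154,"z":0,"ax":0,"ay":0,"az":0,"gripper":0},
    {"x":-0.039,"y":-0.0154,"z":0,"ax":0,"ay":0,"az":0,"gripper":0},
    {"x":-0.039,"y":-0.0154,"z":0,"ax":0,"ay":0,"az":0,"gripper":0},
    {"x":-0.039,"y":-0.0154,"z":0,"ax":0,"ay":0,"az":0,"gripper":0},
    {"x":-0.039,"y":-0.0154,"z":0,"ax":0,"ay":0,"az":0,"gripper":0},
    {"x":-0.039,"y":-0.0154,"z":0,"ax":0,"ay":0,"az":0,"gripper":0},
    {"x":-0.039,"y":-0.0154,"z":0,"ax":0,"ay":0,"az":0,"gripper":0},
    {"x":-0.039,"y":-0.0154,"z":0,"ax":0,"ay":0,"az":0,"gripper":0},
    {"x":-0.039,"y":-0.0154,"z":0,"ax":0,"ay":0,"az":0,"gripper":0},
    {"x":-0.039,"y":-0.0154,"z":0,"ax":0,"ay":0,"az":0,"gripper":0},
    {"x":0,"y":0,"z":0,"ax":0,"ay":0,"az":8,"gripper":0},
    {"x":0,"y":0,"z":0,"ax":0,"ay":0,"az":8,"gripper":0},
    {"x":0,"y":0,"z":0,"ax":0,"ay":0,"az":8,"gripper":0},
    {"x":0,"y":0,"z":0,"ax":0,"ay":0,"az":8,"gripper":0.5},
    {"x":0,"y":0,"z":0,"ax":0,"ay":0,"az":8,"gripper":0.5},
    {"x":0,"y":0,"z":0,"ax":0,"ay":0,"az":8,"gripper":0.5},
    {"x":0,"y":0,"z":0,"ax":0,"ay":0,"az":8,"gripper":0.5}
  ]
}}

```text
t: 2.6
eef_pos: [0.5126, 0.2971, 0.2313]
eef_rot: [0.0, 0.609, 0.793, -0.0]
contact_force: [0.4, -0.9, 0.7]
opening: 0.0427
grip_force: 0.0
```

```bash
cat >> h.py <<'E'
def snap(c,name):
    s=get_state(); im=read_camera(c); cv2.imwrite(f'pics/{name}.png',im[:,:,::-1])
    np.savez(f'pics/{name}.npz',p=s['eef_pos'],q=s['eef_rot'])
    return s,im
E
python3 - <<'E'
from h import *
s,im=snap('wrist','w1')
m=q2R(s['eef_rot']); print(s['t'],s['eef_pos'],'tooly',np.degrees(np.arctan2(m[1,1],m[0,1])),s['opening'],s['contact_force'])
for g in ('grip0','guard','crank'):print([(np.round(np.array(d['box'])*[640,400,640,400]).astype(int).tolist(),round(d['conf'],2)) for d in recognise(g,'wrist')[:5]])
st=(.5,-.002,-.15); th=-.11
print(project('wrist',station(*st,[[.08*np.cos(th+a),.225+.08*np.sin(th+a),.14] for a in (0,2.0944,4.1888)]),(s['eef_pos'],s['eef_rot'])))
print(project('wrist',station(*st,np.array([[100,185,154],[-100,185,154],[0,225,90]])/1000),(s['eef_pos'],s['eef_rot'])))
E
```

```text
2.6 [0.51255395 0.29713939 0.2313037 ] tooly 14.945074502432428 0.04270334444925551 [ 0.44261199 -0.91278738  0.68770177]
[([270, 169, 361, 297], 0.79)]
[([182, 121, 423, 399], 0.67)]
[([269, 170, 362, 295], 0.78)]
[[397.03982993 337.16259386]
 [316.68195147 204.41928714]
 [236.70814597 337.43100063]]
[[404.3293202  382.64387886]
 [179.97236583 302.75468408]
 [316.75743946 268.73750706]]
```

View pics/w1.png

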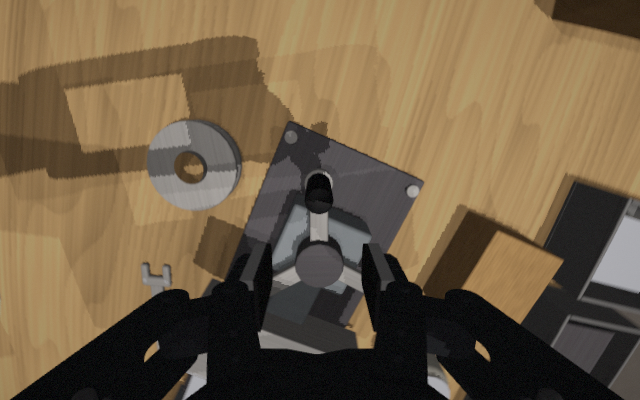

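The wrist view shows grip B's top at about (319,202), against a predicted (317,204), and the hub at (319,263). The model is good to about 2 mm, so I'll take this grip.

Call:
{"method": "jog_arm", "body": {
  "increments": [
    {"x":0.001,"y":0.0015,"z":0.042,"ax":0,"ay":0,"az":0,"gripper":0.5},
    {"x":0,"y":0,"z":0.042,"ax":0,"ay":0,"az":0,"gripper":0.5},
    {"x":0,"y":0,"z":0.042,"ax":0,"ay":0,"az":0,"gripper":0.5},
    {"x":0,"y":0,"z":0,"ax":0,"ay":0,"az":0,"gripper":1},
    {"x":0,"y":0,"z":0,"ax":0,"ay":0,"az":0,"gripper":1},
    {"x":0,"y":0,"z":0,"ax":0,"ay":0,"az":0,"gripper":1}
  ],
  "force": 30
}}

```text
t: 3.4
eef_pos: [0.5132, 0.2981, 0.1039]
eef_rot: [-0.0, 0.606, 0.795, -0.001]
contact_force: [5.0, 1.5, -32.5]
opening: 0.0209
grip_force: 32.2
```

Call:
{"method": "jog_arm", "body": {
  "increments": [
    {"x":-0.0004,"y":-0.0084,"z":0,"ax":0,"ay":0,"az":-6,"gripper":1},
    {"x":-0.0004,"y":-0.0084,"z":0,"ax":0,"ay":0,"az":-6,"gripper":1},
    {"x":-0.0004,"y":-0.0084,"z":0,"ax":0,"ay":0,"az":-6,"gripper":1},
    {"x":-0.0004,"y":-0.0084,"z":0,"ax":0,"ay":0,"az":-6,"gripper":1},
    {"x":-0.0004,"y":-0.0084,"z":0,"ax":0,"ay":0,"az":-6,"gripper":1}
  ]
}}

```text
t: 3.9
eef_pos: [0.4784, 0.277, 0.1041]
eef_rot: [0.001, 0.378, 0.926, -0.0]
contact_force: [12.3, -1.4, -39.0]
opening: 0.0211
grip_force: 31.3
```

```bash
cat > pol.py <<'E'
from h import *
s=get_state(); m=q2R(s['eef_rot']); d=s['eef_pos'][:2]-np.array([.5331,.2202])
print('t',round(s['t'],2),'r',np.hypot(*d)*1e3,'phi_st',np.degrees(np.arctan2(d[1],d[0])+.15)%360,'tool phi_st',(np.degrees(np.arctan2(m[1,1],m[0,1])+.15)+90)%360,'F',s['contact_force'],s['ft_torque'],'z',s['eef_pos'][2],'op',s['opening'],s['grip_force'])
E
python3 pol.py
```

```text
t 3.9 r 78.84663354982179 phi_st 142.54429661891936 tool phi_st 144.23501893058312 F [ 12.25254362  -1.42359623 -39.03410826] [-0.24225836 -1.60903712  0.06990137] z 0.10412339388440556 op 0.021076069882208878 31.274707317352295
```

Call:
{"method": "jog_arm", "body": {
  "increments": [
    {"x":-0.0004,"y":-0.0084,"z":0.001,"ax":0,"ay":0,"az":-6,"gripper":1},
    {"x":-0.0004,"y":-0.0084,"z":0,"ax":0,"ay":0,"az":-6,"gripper":1},
    {"x":-0.0004,"y":-0.0084,"z":0,"ax":0,"ay":0,"az":-6,"gripper":1},
    {"x":-0.0004,"y":-0.0084,"z":0,"ax":0,"ay":0,"az":-6,"gripper":1},
    {"x":-0.0004,"y":-0.0084,"z":0,"ax":0,"ay":0,"az":-6,"gripper":1}
  ]
}}

```text
t: 4.4
eef_pos: [0.4591, 0.242, 0.1043]
eef_rot: [0.002, 0.125, 0.992, 0.001]
contact_force: [11.5, 3.7, -36.3]
opening: 0.0212
grip_force: 31.5
```

```bash
python3 pol.py
```

```text
t 4.4 r 77.17083095836738 phi_st 172.21329607549455 tool phi_st 174.19585867482945 F [ 11.45383631   3.69985326 -36.33351942] [ 0.16168715 -1.70168322 -0.09931962] z 0.10429613059676504 op 0.021205107687731182 31.49040699005127
```

Call:
{"method": "jog_arm", "body": {
  "increments": [
    {"x":0,"y":0,"z":0,"ax":0,"ay":0,"az":0,"gripper":0.5},
    {"x":0,"y":0,"z":0,"ax":0,"ay":0,"az":0,"gripper":0.5},
    {"x":0,"y":0,"z":-0.025,"ax":0,"ay":0,"az":0,"gripper":0.5},
    {"x":0,"y":0,"z":-0.03,"ax":0,"ay":0,"az":0,"gripper":0.5},
    {"x":-0.0008,"y":0.0111,"z":0,"ax":0,"ay":0,"az":8,"gripper":0.5},
    {"x":-0.0008,"y":0.0111,"z":0,"ax":0,"ay":0,"az":8,"gripper":0.5},
    {"x":-0.0008,"y":0.0111,"z":0,"ax":0,"ay":0,"az":8,"gripper":0.5},
    {"x":-0.0008,"y":0.0111,"z":0,"ax":0,"ay":0,"az":8,"gripper":0.5},
    {"x":-0.0008,"y":0.0111,"z":0,"ax":0,"ay":0,"az":8,"gripper":0.5},
    {"x":-0.0008,"y":0.0111,"z":0,"ax":0,"ay":0,"az":8,"gripper":0.5},
    {"x":-0.0008,"y":0.0111,"z":0,"ax":0,"ay":0,"az":8,"gripper":0.5},
    {"x":-0.0008,"y":0.0111,"z":0,"ax":0,"ay":0,"az":8,"gripper":0.5},
    {"x":-0.0008,"y":0.0111,"z":0,"ax":0,"ay":0,"az":8,"gripper":0.5},
    {"x":-0.0008,"y":0.0111,"z":0,"ax":0,"ay":0,"az":8,"gripper":0.5},
    {"x":-0.0008,"y":0.0111,"z":0,"ax":0,"ay":0,"az":8,"gripper":0.5},
    {"x":-0.0008,"y":0.0111,"z":0,"ax":0,"ay":0,"az":8,"gripper":0.5},
    {"x":-0.0008,"y":0.0111,"z":0,"ax":0,"ay":0,"az":8,"gripper":0.5},
    {"x":-0.0008,"y":0.0111,"z":0,"ax":0,"ay":0,"az":8,"gripper":0.5},
    {"x":-0.0008,"y":0.0111,"z":0,"ax":0,"ay":0,"az":8,"gripper":0.5}
  ]
}}

```text
t: 6.3
eef_pos: [0.5916, 0.2783, 0.1623]
eef_rot: [0.0, 0.924, 0.382, 0.002]
contact_force: [-0.7, 1.0, 0.4]
opening: 0.0429
grip_force: 0.0
```

```bash
python3 pol.py; python3 - <<'E'
from h import *
s,im=snap('wrist','w2')
cv2.imwrite('pics/w2c.png',im[100:400,160:480,::-1])
E
```

```text
t 6.3 r 82.43913474918192 phi_st 53.35649877062623 tool phi_st 53.53632992474597 F [-0.67143068  1.03578909  0.37039719] [0.07603889 0.0308197  0.01537387] z 0.1622976628561575 op 0.04290907146799511 0.0
```

View pics/w2c.png

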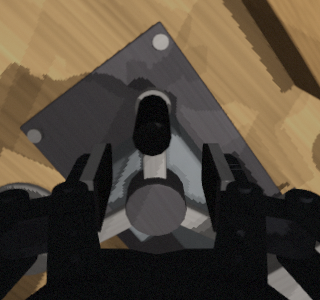

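The grip sits centred between the fingers at about (313,240). I'll do a full stroke.

Call:
{"method": "jog_arm", "body": {
  "increments": [
    {"x":-0.002,"y":0,"z":0.028,"ax":0,"ay":0,"az":0,"gripper":0.5},
    {"x":0,"y":0,"z":0.028,"ax":0,"ay":0,"az":0,"gripper":0.5},
    {"x":0,"y":0,"z":0.001,"ax":0,"ay":0,"az":0,"gripper":1},
    {"x":0,"y":0,"z":0.001,"ax":0,"ay":0,"az":0,"gripper":1},
    {"x":0,"y":0,"z":0,"ax":0,"ay":0,"az":0,"gripper":1},
    {"x":-0.0004,"y":-0.0084,"z":0,"ax":0,"ay":0,"az":-6,"gripper":1},
    {"x":-0.0004,"y":-0.0084,"z":0,"ax":0,"ay":0,"az":-6,"gripper":1},
    {"x":-0.0004,"y":-0.0084,"z":0,"ax":0,"ay":0,"az":-6,"gripper":1},
    {"x":-0.0004,"y":-0.0084,"z":0,"ax":0,"ay":0,"az":-6,"gripper":1},
    {"x":-0.0004,"y":-0.0084,"z":0,"ax":0,"ay":0,"az":-6,"gripper":1},
    {"x":-0.0004,"y":-0.0084,"z":0,"ax":0,"ay":0,"az":-6,"gripper":1},
    {"x":-0.0004,"y":-0.0084,"z":0,"ax":0,"ay":0,"az":-6,"gripper":1},
    {"x":-0.0004,"y":-0.0084,"z":0,"ax":0,"ay":0,"az":-6,"gripper":1},
    {"x":-0.0004,"y":-0.0084,"z":0,"ax":0,"ay":0,"az":-6,"gripper":1},
    {"x":-0.0004,"y":-0.0084,"z":0,"ax":0,"ay":0,"az":-6,"gripper":1},
    {"x":-0.0004,"y":-0.0084,"z":0,"ax":0,"ay":0,"az":-6,"gripper":1},
    {"x":-0.0004,"y":-0.0084,"z":0,"ax":0,"ay":0,"az":-6,"gripper":1},
    {"x":-0.0004,"y":-0.0084,"z":0,"ax":0,"ay":0,"az":-6,"gripper":1},
    {"x":-0.0004,"y":-0.0084,"z":0,"ax":0,"ay":0,"az":-6,"gripper":1},
    {"x":-0.0004,"y":-0.0084,"z":0,"ax":0,"ay":0,"az":-6,"gripper":1}
  ]
}}

```text
t: 8.35
eef_pos: [0.4812, 0.2752, 0.1021]
eef_rot: [0.005, 0.378, 0.926, 0.001]
contact_force: [18.1, -8.1, -23.7]
opening: 0.0213
grip_force: 30.4
```

```bash
python3 pol.py
```

```text
t 8.35 r 75.65206287571048 phi_st 141.91244715219798 tool phi_st 144.2337531608149 F [ 18.11640846  -8.14948802 -23.65632358] [-1.44669292 -2.30716922  0.01616494] z 0.10213582160740613 op 0.02134481939083041 30.37942886352539
```

Call:
{"method": "jog_arm", "body": {
  "increments": [
    {"x":-0.0004,"y":-0.0084,"z":0,"ax":0,"ay":0,"az":-6,"gripper":1},
    {"x":-0.0004,"y":-0.0084,"z":0,"ax":0,"ay":0,"az":-6,"gripper":1},
    {"x":-0.0004,"y":-0.0084,"z":0,"ax":0,"ay":0,"az":-6,"gripper":1},
    {"x":-0.0004,"y":-0.0084,"z":0,"ax":0,"ay":0,"az":-6,"gripper":1},
    {"x":-0.0004,"y":-0.0084,"z":0,"ax":0,"ay":0,"az":-6,"gripper":1},
    {"x":0,"y":0,"z":0,"ax":0,"ay":0,"az":0,"gripper":0.5},
    {"x":0,"y":0,"z":0,"ax":0,"ay":0,"az":0,"gripper":0.5}
  ]
}}

```text
t: 9.05
eef_pos: [0.4622, 0.2455, 0.1058]
eef_rot: [0.007, 0.129, 0.992, 0.006]
contact_force: [0.7, 6.3, 18.1]
opening: 0.0427
grip_force: 1.1
```

```bash
python3 pol.py
```

```text
t 9.05 r 75.24701010007442 phi_st 168.9671043091681 tool phi_st 173.8229561983145 F [ 0.72080014  6.25251953 18.13866269] [-0.20532596 -0.12775205  0.07327759] z 0.1057983761450193 op 0.042667347417175504 1.1405628234206233
```

Call:
{"method": "jog_arm", "body": {
  "increments": [
    {"x":0,"y":0,"z":-0.03,"ax":0,"ay":0,"az":0,"gripper":0.5},
    {"x":0,"y":0,"z":-0.03,"ax":0,"ay":0,"az":0,"gripper":0.5},
    {"x":-0.0008,"y":0.0111,"z":0,"ax":0,"ay":0,"az":8,"gripper":0.5},
    {"x":-0.0008,"y":0.0111,"z":0,"ax":0,"ay":0,"az":8,"gripper":0.5},
    {"x":-0.0008,"y":0.0111,"z":0,"ax":0,"ay":0,"az":8,"gripper":0.5},
    {"x":-0.0008,"y":0.0111,"z":0,"ax":0,"ay":0,"az":8,"gripper":0.5},
    {"x":-0.0008,"y":0.0111,"z":0,"ax":0,"ay":0,"az":8,"gripper":0.5},
    {"x":-0.0008,"y":0.0111,"z":0,"ax":0,"ay":0,"az":8,"gripper":0.5},
    {"x":-0.0008,"y":0.0111,"z":0,"ax":0,"ay":0,"az":8,"gripper":0.5},
    {"x":-0.0008,"y":0.0111,"z":0,"ax":0,"ay":0,"az":8,"gripper":0.5},
    {"x":-0.0008,"y":0.0111,"z":0,"ax":0,"ay":0,"az":8,"gripper":0.5},
    {"x":-0.0008,"y":0.0111,"z":0,"ax":0,"ay":0,"az":8,"gripper":0.5},
    {"x":-0.0008,"y":0.0111,"z":0,"ax":0,"ay":0,"az":8,"gripper":0.5},
    {"x":-0.0008,"y":0.0111,"z":0,"ax":0,"ay":0,"az":8,"gripper":0.5},
    {"x":-0.0008,"y":0.0111,"z":0,"ax":0,"ay":0,"az":8,"gripper":0.5},
    {"x":-0.0008,"y":0.0111,"z":0,"ax":0,"ay":0,"az":8,"gripper":0.5},
    {"x":-0.0008,"y":0.0111,"z":0,"ax":0,"ay":0,"az":8,"gripper":0.5}
  ]
}}

```text
t: 10.75
eef_pos: [0.5903, 0.2771, 0.164]
eef_rot: [0.0, 0.924, 0.383, 0.003]
contact_force: [-0.5, 0.7, 0.2]
opening: 0.0423
grip_force: 0.0
```

```bash
python3 pol.py; python3 - <<'E'
from h import *
s,im=snap('wrist','w3')
cv2.imwrite('pics/w3c.png',im[100:400,160:480,::-1])
for ax in ((.5331,.2202),(.5355,.22)):
  print([project('wrist',[ax[0]+.08*np.cos(a),ax[1]+.08*np.sin(a),.14],(s['eef_pos'],s['eef_rot']))[0].round(1).tolist() for a in np.radians(np.array([50,52,54])-8.6)], project('wrist',[*ax,.09],(s['eef_pos'],s['eef_rot'])))
E
```

```text
t 10.75 r 80.69034638755868 phi_st 53.45216647111291 tool phi_st 53.58590379482896 F [-0.53380206  0.70408843  0.18236223] [-0.0254027   0.01456564  0.04277401] z 0.16404152881365433 op 0.04226502661485259 0.0
[[325.4, 242.3], [320.4, 242.1], [315.3, 242.1]] [[315.96714693 312.53348786]]
[[328.8, 239.7], [323.7, 239.5], [318.6, 239.4]] [[318.35863112 310.80126882]]
```

View pics/w3c.png

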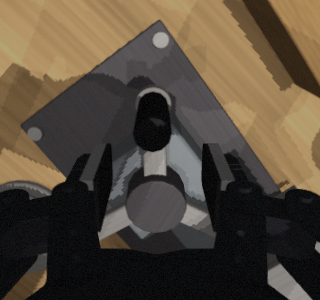

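Call:
{"method": "jog_arm", "body": {
  "increments": [
    {"x":0.004,"y":-0.001,"z":0.029,"ax":0,"ay":0,"az":0,"gripper":0.5},
    {"x":0,"y":0,"z":0.029,"ax":0,"ay":0,"az":0,"gripper":0.5},
    {"x":0,"y":0,"z":0.001,"ax":0,"ay":0,"az":0,"gripper":1},
    {"x":0,"y":0,"z":0.001,"ax":0,"ay":0,"az":0,"gripper":1},
    {"x":0,"y":0,"z":0,"ax":0,"ay":0,"az":0,"gripper":1},
    {"x":-0.0004,"y":-0.0084,"z":0,"ax":0,"ay":0,"az":-6,"gripper":1},
    {"x":-0.0004,"y":-0.0084,"z":0,"ax":0,"ay":0,"az":-6,"gripper":1},
    {"x":-0.0004,"y":-0.0084,"z":0,"ax":0,"ay":0,"az":-6,"gripper":1},
    {"x":-0.0004,"y":-0.0084,"z":0,"ax":0,"ay":0,"az":-6,"gripper":1},
    {"x":-0.0004,"y":-0.0084,"z":0,"ax":0,"ay":0,"az":-6,"gripper":1},
    {"x":-0.0004,"y":-0.0084,"z":0,"ax":0,"ay":0,"az":-6,"gripper":1},
    {"x":-0.0004,"y":-0.0084,"z":0,"ax":0,"ay":0,"az":-6,"gripper":1},
    {"x":-0.0004,"y":-0.0084,"z":0,"ax":0,"ay":0,"az":-6,"gripper":1},
    {"x":-0.0004,"y":-0.0084,"z":0,"ax":0,"ay":0,"az":-6,"gripper":1},
    {"x":-0.0004,"y":-0.0084,"z":0,"ax":0,"ay":0,"az":-6,"gripper":1},
    {"x":-0.0004,"y":-0.0084,"z":0,"ax":0,"ay":0,"az":-6,"gripper":1},
    {"x":-0.0004,"y":-0.0084,"z":0,"ax":0,"ay":0,"az":-6,"gripper":1},
    {"x":-0.0004,"y":-0.0084,"z":0,"ax":0,"ay":0,"az":-6,"gripper":1},
    {"x":-0.0004,"y":-0.0084,"z":0,"ax":0,"ay":0,"az":-6,"gripper":1},
    {"x":-0.0004,"y":-0.0084,"z":0,"ax":0,"ay":0,"az":-6,"gripper":1}
  ]
}}

```text
t: 12.8
eef_pos: [0.4793, 0.2787, 0.1019]
eef_rot: [0.003, 0.378, 0.926, 0.0]
contact_force: [9.9, -7.1, -18.5]
opening: 0.0212
grip_force: 30.1
```

```bash
sed -i 's/.5331,.2202/.536,.222/' pol.py; python3 pol.py
```

```text
t 12.8 r 80.22649785793351 phi_st 143.59616043225896 tool phi_st 144.1672745115257 F [  9.87282619  -7.10931211 -18.48126168] [-1.15305624 -1.45858102 -0.43676314] z 0.10190611310002527 op 0.02117692583146353 30.08799523115158
```

Call:
{"method": "jog_arm", "body": {
  "increments": [
    {"x":-0.0004,"y":-0.0084,"z":0,"ax":0,"ay":0,"az":-6,"gripper":1},
    {"x":-0.0004,"y":-0.0084,"z":0,"ax":0,"ay":0,"az":-6,"gripper":1},
    {"x":-0.0004,"y":-0.0084,"z":0,"ax":0,"ay":0,"az":-6,"gripper":1},
    {"x":-0.0004,"y":-0.0084,"z":0,"ax":0,"ay":0,"az":-6,"gripper":1},
    {"x":-0.0004,"y":-0.0084,"z":0,"ax":0,"ay":0,"az":-6,"gripper":1},
    {"x":0,"y":0,"z":0,"ax":0,"ay":0,"az":0,"gripper":0.5},
    {"x":0,"y":0,"z":0,"ax":0,"ay":0,"az":0,"gripper":0.5},
    {"x":0,"y":0,"z":-0.03,"ax":0,"ay":0,"az":0,"gripper":0.5},
    {"x":0,"y":0,"z":-0.03,"ax":0,"ay":0,"az":0,"gripper":0.5}
  ]
}}

```text
t: 13.7
eef_pos: [0.4563, 0.2448, 0.1635]
eef_rot: [0.001, 0.129, 0.992, 0.001]
contact_force: [0.6, 1.0, 0.2]
opening: 0.0429
grip_force: 0.0
```

Call:
{"method": "jog_arm", "body": {
  "increments": [
    {"x":-0.0008,"y":0.0111,"z":0,"ax":0,"ay":0,"az":8,"gripper":0.5},
    {"x":-0.0008,"y":0.0111,"z":0,"ax":0,"ay":0,"az":8,"gripper":0.5},
    {"x":-0.0008,"y":0.0111,"z":0,"ax":0,"ay":0,"az":8,"gripper":0.5},
    {"x":-0.0008,"y":0.0111,"z":0,"ax":0,"ay":0,"az":8,"gripper":0.5},
    {"x":-0.0008,"y":0.0111,"z":0,"ax":0,"ay":0,"az":8,"gripper":0.5},
    {"x":-0.0008,"y":0.0111,"z":0,"ax":0,"ay":0,"az":8,"gripper":0.5},
    {"x":-0.0008,"y":0.0111,"z":0,"ax":0,"ay":0,"az":8,"gripper":0.5},
    {"x":-0.0008,"y":0.0111,"z":0,"ax":0,"ay":0,"az":8,"gripper":0.5},
    {"x":-0.0008,"y":0.0111,"z":0,"ax":0,"ay":0,"az":8,"gripper":0.5},
    {"x":-0.0008,"y":0.0111,"z":0,"ax":0,"ay":0,"az":8,"gripper":0.5},
    {"x":-0.0008,"y":0.0111,"z":0,"ax":0,"ay":0,"az":8,"gripper":0.5},
    {"x":-0.0008,"y":0.0111,"z":0,"ax":0,"ay":0,"az":8,"gripper":0.5},
    {"x":-0.0008,"y":0.0111,"z":0,"ax":0,"ay":0,"az":8,"gripper":0.5},
    {"x":-0.0008,"y":0.0111,"z":0,"ax":0,"ay":0,"az":8,"gripper":0.5},
    {"x":-0.0008,"y":0.0111,"z":0,"ax":0,"ay":0,"az":8,"gripper":0.5}
  ]
}}

```text
t: 15.2
eef_pos: [0.5907, 0.281, 0.1638]
eef_rot: [0.0, 0.924, 0.382, 0.002]
contact_force: [0.3, -0.3, -1.0]
opening: 0.0426
grip_force: 0.0
```

```bash
python3 pol.py
```

```text
t 15.2 r 80.45168273666673 phi_st 55.77439247620935 tool phi_st 53.48351600485885 F [ 0.3101471  -0.28158574 -1.01532205] [ 0.01732053 -0.0400154   0.00049491] z 0.16378553414292002 op 0.04261627282325744 0.0
```

Call:
{"method": "jog_arm", "body": {
  "increments": [
    {"x":0,"y":0.001,"z":0.029,"ax":0,"ay":0,"az":0,"gripper":0.5},
    {"x":0,"y":0,"z":0.029,"ax":0,"ay":0,"az":0,"gripper":0.5},
    {"x":0,"y":0,"z":0.001,"ax":0,"ay":0,"az":0,"gripper":1},
    {"x":0,"y":0,"z":0.001,"ax":0,"ay":0,"az":0,"gripper":1},
    {"x":0,"y":0,"z":0,"ax":0,"ay":0,"az":0,"gripper":1},
    {"x":-0.0004,"y":-0.0084,"z":0,"ax":0,"ay":0,"az":-6,"gripper":1},
    {"x":-0.0004,"y":-0.0084,"z":0,"ax":0,"ay":0,"az":-6,"gripper":1},
    {"x":-0.0004,"y":-0.0084,"z":0,"ax":0,"ay":0,"az":-6,"gripper":1},
    {"x":-0.0004,"y":-0.0084,"z":0,"ax":0,"ay":0,"az":-6,"gripper":1},
    {"x":-0.0004,"y":-0.0084,"z":0,"ax":0,"ay":0,"az":-6,"gripper":1},
    {"x":-0.0004,"y":-0.0084,"z":0,"ax":0,"ay":0,"az":-6,"gripper":1},
    {"x":-0.0004,"y":-0.0084,"z":0,"ax":0,"ay":0,"az":-6,"gripper":1},
    {"x":-0.0004,"y":-0.0084,"z":0,"ax":0,"ay":0,"az":-6,"gripper":1},
    {"x":-0.0004,"y":-0.0084,"z":0,"ax":0,"ay":0,"az":-6,"gripper":1},
    {"x":-0.0004,"y":-0.0084,"z":0,"ax":0,"ay":0,"az":-6,"gripper":1},
    {"x":-0.0004,"y":-0.0084,"z":0,"ax":0,"ay":0,"az":-6,"gripper":1},
    {"x":-0.0004,"y":-0.0084,"z":0,"ax":0,"ay":0,"az":-6,"gripper":1},
    {"x":-0.0004,"y":-0.0084,"z":0,"ax":0,"ay":0,"az":-6,"gripper":1},
    {"x":-0.0004,"y":-0.0084,"z":0,"ax":0,"ay":0,"az":-6,"gripper":1},
    {"x":-0.0004,"y":-0.0084,"z":0,"ax":0,"ay":0,"az":-6,"gripper":1}
  ]
}}

```text
t: 17.2
eef_pos: [0.4798, 0.2783, 0.1021]
eef_rot: [0.004, 0.378, 0.926, 0.001]
contact_force: [13.2, -8.9, -18.8]
opening: 0.0212
grip_force: 30.2
```

Call:
{"method": "jog_arm", "body": {
  "increments": [
    {"x":-0.0004,"y":-0.0084,"z":0,"ax":0,"ay":0,"az":-6,"gripper":1},
    {"x":-0.0004,"y":-0.0084,"z":0,"ax":0,"ay":0,"az":-6,"gripper":1},
    {"x":-0.0004,"y":-0.0084,"z":0,"ax":0,"ay":0,"az":-6,"gripper":1},
    {"x":-0.0004,"y":-0.0084,"z":0,"ax":0,"ay":0,"az":-6,"gripper":1},
    {"x":-0.0004,"y":-0.0084,"z":0,"ax":0,"ay":0,"az":-6,"gripper":1},
    {"x":0,"y":0,"z":0,"ax":0,"ay":0,"az":0,"gripper":0.5},
    {"x":0,"y":0,"z":0,"ax":0,"ay":0,"az":0,"gripper":0.5},
    {"x":0,"y":0,"z":-0.03,"ax":0,"ay":0,"az":0,"gripper":0.5},
    {"x":0,"y":0,"z":-0.03,"ax":0,"ay":0,"az":0,"gripper":0.5}
  ]
}}

```text
t: 18.1
eef_pos: [0.4558, 0.2444, 0.1636]
eef_rot: [0.001, 0.129, 0.992, 0.001]
contact_force: [1.0, 0.1, -0.6]
opening: 0.0426
grip_force: 0.0
```

```bash
python3 pol.py
```

```text
t 18.1 r 83.29928770741726 phi_st 172.97372497992887 tool phi_st 173.79069717634042 F [ 0.99458234  0.14524635 -0.63079217] [-0.02023101 -0.00877444  0.02892295] z 0.1635794439993306 op 0.042593364574141174 0.0
```

Call:
{"method": "jog_arm", "body": {
  "increments": [
    {"x":-0.0008,"y":0.0111,"z":0,"ax":0,"ay":0,"az":8,"gripper":0.5},
    {"x":-0.0008,"y":0.0111,"z":0,"ax":0,"ay":0,"az":8,"gripper":0.5},
    {"x":-0.0008,"y":0.0111,"z":0,"ax":0,"ay":0,"az":8,"gripper":0.5},
    {"x":-0.0008,"y":0.0111,"z":0,"ax":0,"ay":0,"az":8,"gripper":0.5},
    {"x":-0.0008,"y":0.0111,"z":0,"ax":0,"ay":0,"az":8,"gripper":0.5},
    {"x":-0.0008,"y":0.0111,"z":0,"ax":0,"ay":0,"az":8,"gripper":0.5},
    {"x":-0.0008,"y":0.0111,"z":0,"ax":0,"ay":0,"az":8,"gripper":0.5},
    {"x":-0.0008,"y":0.0111,"z":0,"ax":0,"ay":0,"az":8,"gripper":0.5},
    {"x":-0.0008,"y":0.0111,"z":0,"ax":0,"ay":0,"az":8,"gripper":0.5},
    {"x":-0.0008,"y":0.0111,"z":0,"ax":0,"ay":0,"az":8,"gripper":0.5},
    {"x":-0.0008,"y":0.0111,"z":0,"ax":0,"ay":0,"az":8,"gripper":0.5},
    {"x":-0.0008,"y":0.0111,"z":0,"ax":0,"ay":0,"az":8,"gripper":0.5},
    {"x":-0.0008,"y":0.0111,"z":0,"ax":0,"ay":0,"az":8,"gripper":0.5},
    {"x":-0.0008,"y":0.0111,"z":0,"ax":0,"ay":0,"az":8,"gripper":0.5},
    {"x":-0.0008,"y":0.0111,"z":0,"ax":0,"ay":0,"az":8,"gripper":0.5},
    {"x":0,"y":0.001,"z":0.029,"ax":0,"ay":0,"az":0,"gripper":0.5},
    {"x":0,"y":0,"z":0.029,"ax":0,"ay":0,"az":0,"gripper":0.5},
    {"x":0,"y":0,"z":0.001,"ax":0,"ay":0,"az":0,"gripper":1},
    {"x":0,"y":0,"z":0.001,"ax":0,"ay":0,"az":0,"gripper":1},
    {"x":0,"y":0,"z":0,"ax":0,"ay":0,"az":0,"gripper":1}
  ]
}}

```text
t: 20.1
eef_pos: [0.5888, 0.2787, 0.102]
eef_rot: [0.0, 0.923, 0.385, -0.0]
contact_force: [-1.1, -2.4, -8.0]
opening: 0.021
grip_force: 30.1
```

Call:
{"method": "jog_arm", "body": {
  "increments": [
    {"x":-0.0004,"y":-0.0084,"z":0,"ax":0,"ay":0,"az":-6,"gripper":1},
    {"x":-0.0004,"y":-0.0084,"z":0,"ax":0,"ay":0,"az":-6,"gripper":1},
    {"x":-0.0004,"y":-0.0084,"z":0,"ax":0,"ay":0,"az":-6,"gripper":1},
    {"x":-0.0004,"y":-0.0084,"z":0,"ax":0,"ay":0,"az":-6,"gripper":1},
    {"x":-0.0004,"y":-0.0084,"z":0,"ax":0,"ay":0,"az":-6,"gripper":1},
    {"x":-0.0004,"y":-0.0084,"z":0,"ax":0,"ay":0,"az":-6,"gripper":1},
    {"x":-0.0004,"y":-0.0084,"z":0,"ax":0,"ay":0,"az":-6,"gripper":1},
    {"x":-0.0004,"y":-0.0084,"z":0,"ax":0,"ay":0,"az":-6,"gripper":1},
    {"x":-0.0004,"y":-0.0084,"z":0,"ax":0,"ay":0,"az":-6,"gripper":1},
    {"x":-0.0004,"y":-0.0084,"z":0,"ax":0,"ay":0,"az":-6,"gripper":1},
    {"x":-0.0004,"y":-0.0084,"z":0,"ax":0,"ay":0,"az":-6,"gripper":1},
    {"x":-0.0004,"y":-0.0084,"z":0,"ax":0,"ay":0,"az":-6,"gripper":1},
    {"x":-0.0004,"y":-0.0084,"z":0,"ax":0,"ay":0,"az":-6,"gripper":1},
    {"x":-0.0004,"y":-0.0084,"z":0,"ax":0,"ay":0,"az":-6,"gripper":1},
    {"x":-0.0004,"y":-0.0084,"z":0,"ax":0,"ay":0,"az":-6,"gripper":1},
    {"x":-0.0004,"y":-0.0084,"z":0,"ax":0,"ay":0,"az":-6,"gripper":1},
    {"x":-0.0004,"y":-0.0084,"z":0,"ax":0,"ay":0,"az":-6,"gripper":1},
    {"x":-0.0004,"y":-0.0084,"z":0,"ax":0,"ay":0,"az":-6,"gripper":1},
    {"x":-0.0004,"y":-0.0084,"z":0,"ax":0,"ay":0,"az":-6,"gripper":1},
    {"x":-0.0004,"y":-0.0084,"z":0,"ax":0,"ay":0,"az":-6,"gripper":1}
  ]
}}

```text
t: 22.1
eef_pos: [0.4603, 0.2436, 0.1023]
eef_rot: [0.005, 0.126, 0.992, 0.002]
contact_force: [14.8, -0.0, -25.9]
opening: 0.0214
grip_force: 30.4
```

```bash
python3 pol.py; grep -n . /dev/null; python3 - <<'E'
from h import *
s,im=snap('scene','scene2')
E
python3 - <<'E'
import cv2
s=cv2.imread('pics/scene2.png'); cv2.imwrite('pics/s2c.png',cv2.resize(s[165:235,250:410],None,fx=5,fy=5,interpolation=3))
E
```

```text
t 22.1 r 78.77763692178874 phi_st 172.65631821289918 tool phi_st 174.08604857572038 F [ 14.7874074   -0.04913528 -25.89465443] [-0.09242507 -2.03013327 -0.15262151] z 0.10228136933336182 op 0.02139731689326842 30.41407138109207
```

Call:
{"method": "jog_arm", "body": {
  "increments": [
    {"x":0,"y":0,"z":0,"ax":0,"ay":0,"az":0,"gripper":0.5},
    {"x":0,"y":0,"z":0,"ax":0,"ay":0,"az":0,"gripper":0.5},
    {"x":0,"y":0,"z":-0.03,"ax":0,"ay":0,"az":0,"gripper":0.5},
    {"x":0,"y":0,"z":-0.035,"ax":0,"ay":0,"az":0,"gripper":0.5},
    {"x":0,"y":0,"z":-0.035,"ax":0,"ay":0,"az":0,"gripper":1},
    {"x":0,"y":0,"z":0,"ax":0,"ay":0,"az":8.4,"gripper":1},
    {"x":0,"y":0,"z":0,"ax":0,"ay":0,"az":8.4,"gripper":1},
    {"x":0,"y":0,"z":0,"ax":0,"ay":0,"az":8.4,"gripper":1},
    {"x":0,"y":0,"z":0,"ax":0,"ay":0,"az":8.4,"gripper":1},
    {"x":0,"y":0,"z":0,"ax":0,"ay":0,"az":8.4,"gripper":1},
    {"x":0,"y":0,"z":0,"ax":0,"ay":0,"az":8.4,"gripper":1},
    {"x":0,"y":0,"z":0,"ax":0,"ay":0,"az":8.4,"gripper":1},
    {"x":0,"y":0,"z":0,"ax":0,"ay":0,"az":8.4,"gripper":1},
    {"x":0,"y":0,"z":0,"ax":0,"ay":0,"az":8.4,"gripper":1},
    {"x":0,"y":0,"z":0,"ax":0,"ay":0,"az":8.4,"gripper":1}
  ]
}}

```text
t: 23.65
eef_pos: [0.4558, 0.2439, 0.2036]
eef_rot: [0.0, 0.761, 0.649, 0.002]
contact_force: [-0.1, 0.1, 0.4]
opening: -0.0001
grip_force: 0.0
```

Call:
{"method": "jog_arm", "body": {
  "increments": [
    {"x":-0.042,"y":0.0222,"z":0,"ax":0,"ay":0,"az":0,"gripper":1},
    {"x":-0.042,"y":0.0222,"z":0,"ax":0,"ay":0,"az":0,"gripper":1},
    {"x":-0.042,"y":0.0222,"z":0,"ax":0,"ay":0,"az":0,"gripper":1},
    {"x":-0.042,"y":0.0222,"z":0,"ax":0,"ay":0,"az":0,"gripper":1},
    {"x":-0.042,"y":0.0222,"z":0,"ax":0,"ay":0,"az":0,"gripper":1},
    {"x":-0.042,"y":0.0222,"z":0,"ax":0,"ay":0,"az":0,"gripper":1},
    {"x":-0.042,"y":0.0222,"z":0,"ax":0,"ay":0,"az":0,"gripper":1},
    {"x":-0.042,"y":0.0222,"z":0,"ax":0,"ay":0,"az":0,"gripper":1}
  ]
}}

```text
t: 24.45
eef_pos: [0.5812, -0.118, 0.2039]
eef_rot: [0.002, 0.759, 0.651, 0.001]
contact_force: [1.0, -0.1, -0.2]
opening: -0.0001
grip_force: 0.0
```

```bash
cat > st.py <<'E'
from h import *
s=get_state(); m=q2R(s['eef_rot']); d=s['eef_pos'][:2]-np.array([.5024,-.0005])
print('t',round(s['t'],2),'station x,y',(d@[[.9888,.1494],[-.1494,.9888]]*1e3).round(1),'z',(s['eef_pos'][2]*1e3).round(2),'tooly_st',np.degrees(np.arctan2(m[1,1],m[0,1])+.15).round(2),'tilt',m[:,2].round(4),'F',s['contact_force'].round(1),'op',round(s['opening'],4))
E
python3 st.py; python3 - <<'E'
from h import *
s,im=snap('wrist','w4')
pose=(s['eef_pos'],s['eef_rot'])
for n,p in {'ledge':[[-90,-79,111],[200,-79,111],[-90,-299,111]],'deck':[[-75,-75,106.4],[75,-75,106.4],[75,75,106.4]],'flange':[[65,-102,137],[-45,-102,137],[65,-222,137],[-45,-222,137]]}.items():
    print(n,project('wrist',station(.5024,-.0005,-.15,np.array(p)/1000),pose).round(0).tolist())
E
```

```text
t 24.45 station x,y [  95.5 -104.4] z 203.92 tooly_st -0.16 tilt [ 4.5e-03 -6.0e-04 -1.0e+00] F [ 1.  -0.1 -0.2] op -0.0001
ledge [[72.0, 173.0], [456.0, 171.0], [125.0, 398.0]]
deck [[93.0, 167.0], [288.0, 165.0], [283.0, -64.0]]
flange [[271.0, 212.0], [113.0, 213.0], [278.0, 357.0], [142.0, 354.0]]
```

View pics/w4.png

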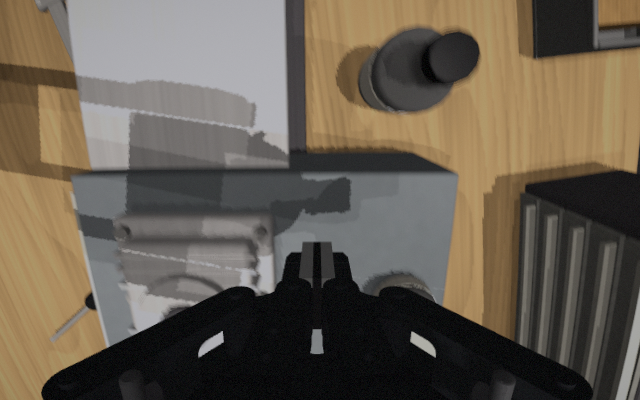

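The wrist view matches the model: ledge corners at (73,173) and (457,172), deck edge at row 167, flange front corners at about (117,212) and (273,212). Now I'll probe the cabinet top, then the deck, lightly with the shut fingertips to compare their heights.

Call:
{"method": "jog_arm", "body": {
  "increments": [
    {"x":0,"y":0,"z":0.045,"ax":0,"ay":0,"az":0,"gripper":1},
    {"x":0,"y":0,"z":0.03,"ax":0,"ay":0,"az":0,"gripper":1},
    {"x":0,"y":0,"z":0.012,"ax":0,"ay":0,"az":0,"gripper":1},
    {"x":0,"y":0,"z":0.003,"ax":0,"ay":0,"az":0,"gripper":1},
    {"x":0,"y":0,"z":0.001,"ax":0,"ay":0,"az":0,"gripper":1},
    {"x":0,"y":0,"z":0.001,"ax":0,"ay":0,"az":0,"gripper":1},
    {"x":0,"y":0,"z":0,"ax":0,"ay":0,"az":0,"gripper":1}
  ]
}}

```text
t: 25.2
eef_pos: [0.5787, -0.1158, 0.116]
eef_rot: [0.001, 0.759, 0.652, -0.0]
contact_force: [-17.6, 2.9, 41.8]
opening: -0.0003
grip_force: 20.8
```

```bash
python3 st.py
```

```text
t 25.2 station x,y [  92.6 -102.6] z 115.99 tooly_st -0.09 tilt [ 4.0e-04 -1.2e-03 -1.0e+00] F [-17.6   2.9  41.8] op -0.0003
```

Call:
{"method": "jog_arm", "body": {
  "increments": [
    {"x":0,"y":0,"z":-0.012,"ax":0,"ay":0,"az":0,"gripper":1},
    {"x":0.027,"y":-0.021,"z":0,"ax":0,"ay":0,"az":0,"gripper":1},
    {"x":0.027,"y":-0.021,"z":0,"ax":0,"ay":0,"az":0,"gripper":1},
    {"x":0,"y":0,"z":0.007,"ax":0,"ay":0,"az":0,"gripper":1},
    {"x":0,"y":0,"z":0.005,"ax":0,"ay":0,"az":0,"gripper":1},
    {"x":0,"y":0,"z":0,"ax":0,"ay":0,"az":0,"gripper":1}
  ]
}}

```text
t: 25.8
eef_pos: [0.5471, -0.0556, 0.1116]
eef_rot: [0.0, 0.759, 0.651, 0.001]
contact_force: [-5.8, 6.3, 18.5]
opening: 0.0003
grip_force: 9.3
```

```bash
python3 st.py
```

```text
t 25.8 station x,y [ 52.5 -47.8] z 111.57 tooly_st -0.14 tilt [ 0.0018  0.0013 -1.    ] F [-5.8  6.3 18.5] op 0.0003
```

Call:
{"method": "jog_arm", "body": {
  "increments": [
    {"x":0,"y":0,"z":-0.045,"ax":0,"ay":0,"az":0,"gripper":1},
    {"x":0,"y":0,"z":-0.045,"ax":0,"ay":0,"az":0,"gripper":1},
    {"x":0.0423,"y":-0.0006,"z":0,"ax":0,"ay":0,"az":0,"gripper":0.5},
    {"x":0.0423,"y":-0.0006,"z":0,"ax":0,"ay":0,"az":0,"gripper":0.5},
    {"x":0.0423,"y":-0.0006,"z":0,"ax":0,"ay":0,"az":0,"gripper":0.5},
    {"x":0.0423,"y":-0.0006,"z":0,"ax":0,"ay":0,"az":0,"gripper":0.5},
    {"x":0.0423,"y":-0.0006,"z":0,"ax":0,"ay":0,"az":0,"gripper":0.5},
    {"x":0.0423,"y":-0.0006,"z":0,"ax":0,"ay":0,"az":0,"gripper":0.5},
    {"x":0.0423,"y":-0.0006,"z":0,"ax":0,"ay":0,"az":0,"gripper":0.5},
    {"x":0.0423,"y":-0.0006,"z":0,"ax":0,"ay":0,"az":0,"gripper":0.5},
    {"x":0,"y":0,"z":0,"ax":0,"ay":0,"az":7.4,"gripper":0.5},
    {"x":0,"y":0,"z":0,"ax":0,"ay":0,"az":7.4,"gripper":0.5},
    {"x":0,"y":0,"z":0,"ax":0,"ay":0,"az":7.4,"gripper":0.5},
    {"x":0,"y":0,"z":0,"ax":0,"ay":0,"az":7.4,"gripper":0.5},
    {"x":0,"y":0,"z":0,"ax":0,"ay":0,"az":7.4,"gripper":0.5}
  ]
}}

```text
t: 27.3
eef_pos: [0.5944, 0.2787, 0.1999]
eef_rot: [0.0, 0.927, 0.374, 0.001]
contact_force: [-0.6, -1.1, -0.2]
opening: 0.0429
grip_force: 0.0
```

```bash
python3 pol.py
```

```text
t 27.3 r 81.36669597718775 phi_st 52.771551020496474 tool phi_st 52.532008719474064 F [-0.55806985 -1.05379356 -0.15819304] [-0.01920654 -0.01929029 -0.01926341] z 0.19990627795539234 op 0.042898897917242794 0.0
```

Call:
{"method": "jog_arm", "body": {
  "increments": [
    {"x":-0.001,"y":0,"z":0.032,"ax":0,"ay":0,"az":0,"gripper":0.5},
    {"x":0,"y":0,"z":0.032,"ax":0,"ay":0,"az":0,"gripper":0.5},
    {"x":0,"y":0,"z":0.031,"ax":0,"ay":0,"az":0,"gripper":0.5},
    {"x":0,"y":0,"z":0.001,"ax":0,"ay":0,"az":0,"gripper":1},
    {"x":0,"y":0,"z":0.001,"ax":0,"ay":0,"az":0,"gripper":1},
    {"x":0,"y":0,"z":0,"ax":0,"ay":0,"az":0,"gripper":1}
  ]
}}

```text
t: 27.9
eef_pos: [0.5911, 0.2774, 0.1013]
eef_rot: [0.0, 0.926, 0.377, -0.001]
contact_force: [0.4, -0.6, -19.6]
opening: 0.0211
grip_force: 30.4
```

```bash
python3 pol.py
```

```text
t 27.9 r 78.13951837459598 phi_st 53.763979850791294 tool phi_st 52.85186214474497 F [  0.41128302  -0.58190974 -19.57068134] [-0.04691385 -0.00102476 -0.08257277] z 0.10134434419915925 op 0.021069794253945808 30.35873830318451
```

Call:
{"method": "jog_arm", "body": {
  "increments": [
    {"x":-0.0004,"y":-0.0084,"z":0,"ax":0,"ay":0,"az":-6,"gripper":1},
    {"x":-0.0004,"y":-0.0084,"z":0,"ax":0,"ay":0,"az":-6,"gripper":1},
    {"x":-0.0004,"y":-0.0084,"z":0,"ax":0,"ay":0,"az":-6,"gripper":1},
    {"x":-0.0004,"y":-0.0084,"z":0,"ax":0,"ay":0,"az":-6,"gripper":1},
    {"x":-0.0004,"y":-0.0084,"z":0,"ax":0,"ay":0,"az":-6,"gripper":1},
    {"x":-0.0004,"y":-0.0084,"z":0,"ax":0,"ay":0,"az":-6,"gripper":1},
    {"x":-0.0004,"y":-0.0084,"z":0,"ax":0,"ay":0,"az":-6,"gripper":1},
    {"x":-0.0004,"y":-0.0084,"z":0,"ax":0,"ay":0,"az":-6,"gripper":1},
    {"x":-0.0004,"y":-0.0084,"z":0,"ax":0,"ay":0,"az":-6,"gripper":1},
    {"x":-0.0004,"y":-0.0084,"z":0,"ax":0,"ay":0,"az":-6,"gripper":1},
    {"x":-0.0004,"y":-0.0084,"z":0,"ax":0,"ay":0,"az":-6,"gripper":1},
    {"x":0,"y":0,"z":0,"ax":0,"ay":0,"az":0,"gripper":1}
  ]
}}

```text
t: 29.1
eef_pos: [0.5062, 0.2958, 0.1014]
eef_rot: [0.001, 0.57, 0.822, -0.001]
contact_force: [3.1, -5.0, -25.1]
opening: 0.0209
grip_force: 31.0
```

```bash
python3 pol.py
```

```text
t 29.1 r 79.54474377391054 phi_st 120.57669522254261 tool phi_st 119.09968737770204 F [  3.11244318  -4.95443593 -25.10959156] [-0.93062641 -0.48745751  0.16059129] z 0.10139080696244203 op 0.02089311099516444 30.983948707580566
```

Call:
{"method": "jog_arm", "body": {
  "increments": [
    {"x":0,"y":0,"z":0,"ax":0,"ay":0,"az":0,"gripper":0.5},
    {"x":0,"y":0,"z":0,"ax":0,"ay":0,"az":0,"gripper":0.5},
    {"x":0,"y":0,"z":-0.03,"ax":0,"ay":0,"az":0,"gripper":0.5},
    {"x":0,"y":0,"z":-0.035,"ax":0,"ay":0,"az":0,"gripper":0.5},
    {"x":0,"y":0,"z":-0.035,"ax":0,"ay":0,"az":0,"gripper":1},
    {"x":0,"y":0,"z":0,"ax":0,"ay":0,"az":7.3,"gripper":1},
    {"x":0,"y":0,"z":0,"ax":0,"ay":0,"az":7.3,"gripper":1},
    {"x":0,"y":0,"z":0,"ax":0,"ay":0,"az":7.3,"gripper":1},
    {"x":0,"y":0,"z":0,"ax":0,"ay":0,"az":7.3,"gripper":1},
    {"x":-0.0427,"y":0.0116,"z":0,"ax":0,"ay":0,"az":0,"gripper":1},
    {"x":-0.0427,"y":0.0116,"z":0,"ax":0,"ay":0,"az":0,"gripper":1},
    {"x":-0.0427,"y":0.0116,"z":0,"ax":0,"ay":0,"az":0,"gripper":1},
    {"x":-0.0427,"y":0.0116,"z":0,"ax":0,"ay":0,"az":0,"gripper":1},
    {"x":-0.0427,"y":0.0116,"z":0,"ax":0,"ay":0,"az":0,"gripper":1},
    {"x":-0.0427,"y":0.0116,"z":0,"ax":0,"ay":0,"az":0,"gripper":1},
    {"x":-0.0427,"y":0.0116,"z":0,"ax":0,"ay":0,"az":0,"gripper":1},
    {"x":-0.0427,"y":0.0116,"z":0,"ax":0,"ay":0,"az":0,"gripper":1}
  ]
}}

```text
t: 30.8
eef_pos: [0.5472, -0.0561, 0.2049]
eef_rot: [0.002, 0.76, 0.65, 0.002]
contact_force: [1.1, 0.7, 0.1]
opening: 0.0002
grip_force: 0.0
```

```bash
python3 st.py
```

```text
t 30.8 station x,y [ 52.6 -48.3] z 204.88 tooly_st -0.33 tilt [ 5.4e-03 -9.0e-04 -1.0e+00] F [1.1 0.7 0.1] op 0.0002
```

Call:
{"method": "jog_arm", "body": {
  "increments": [
    {"x":0,"y":0,"z":0.045,"ax":0,"ay":0,"az":0,"gripper":1},
    {"x":0,"y":0,"z":0.03,"ax":0,"ay":0,"az":0,"gripper":1},
    {"x":0,"y":0,"z":0.011,"ax":0,"ay":0,"az":0,"gripper":1},
    {"x":0,"y":0,"z":0.002,"ax":0,"ay":0,"az":0,"gripper":1},
    {"x":0,"y":0,"z":0,"ax":0,"ay":0,"az":0,"gripper":1}
  ]
}}

```text
t: 31.3
eef_pos: [0.5468, -0.0542, 0.1164]
eef_rot: [0.001, 0.76, 0.65, 0.001]
contact_force: [0.5, -0.9, 0.2]
opening: -0.0003
grip_force: 0.0
```

```bash
python3 st.py
```

```text
t 31.3 station x,y [ 51.9 -46.5] z 116.38 tooly_st -0.3 tilt [ 2.9e-03 -8.0e-04 -1.0e+00] F [ 0.5 -0.9  0.2] op -0.0003
```

Call:
{"method": "jog_arm", "body": {
  "increments": [
    {"x":0,"y":0,"z":0.0015,"ax":0,"ay":0,"az":0,"gripper":1},
    {"x":0,"y":0,"z":0,"ax":0,"ay":0,"az":0,"gripper":1},
    {"x":0,"y":0,"z":0,"ax":0,"ay":0,"az":0,"gripper":1}
  ]
}}

```text
t: 31.6
eef_pos: [0.5473, -0.0542, 0.116]
eef_rot: [0.002, 0.76, 0.65, 0.001]
contact_force: [-4.3, 0.3, 13.7]
opening: 0.0001
grip_force: 6.9
```

```bash
python3 st.py
```

```text
t 31.6 station x,y [ 52.4 -46.4] z 116.01 tooly_st -0.28 tilt [ 0.0044 -0.0012 -1.    ] F [-4.3  0.3 13.7] op 0.0001
```

Call:
{"method": "jog_arm", "body": {
  "increments": [
    {"x":0,"y":0,"z":-0.008,"ax":0,"ay":0,"az":0,"gripper":1},
    {"x":-0.027,"y":0.021,"z":0,"ax":0,"ay":0,"az":0,"gripper":1},
    {"x":-0.027,"y":0.021,"z":0,"ax":0,"ay":0,"az":0,"gripper":1},
    {"x":0,"y":0,"z":0.006,"ax":0,"ay":0,"az":0,"gripper":1},
    {"x":0,"y":0,"z":0.002,"ax":0,"ay":0,"az":0,"gripper":1},
    {"x":0,"y":0,"z":0,"ax":0,"ay":0,"az":0,"gripper":1},
    {"x":0,"y":0,"z":0,"ax":0,"ay":0,"az":0,"gripper":1}
  ]
}}

```text
t: 32.3
eef_pos: [0.5825, -0.1161, 0.1162]
eef_rot: [0.005, 0.76, 0.65, 0.002]
contact_force: [2.2, -6.2, 10.6]
opening: 0.0002
grip_force: 5.1
```

```bash
python3 st.py
```

```text
t 32.3 station x,y [  96.5 -102.4] z 116.17 tooly_st -0.29 tilt [ 0.0087 -0.005  -1.    ] F [ 2.2 -6.2 10.6] op 0.0002
```

Deck at 116.01 and cabinet top at 116.17 mm (both in TCP readings) are flush within 0.2 mm. Next I'll go behind the gearcase and push its flange with partly opened fingers.

Call:
{"method": "jog_arm", "body": {
  "increments": [
    {"x":0,"y":0,"z":-0.045,"ax":0,"ay":0,"az":0,"gripper":1},
    {"x":0,"y":0,"z":-0.04,"ax":0,"ay":0,"az":0,"gripper":0.3},
    {"x":-0.037,"y":-0.0211,"z":0,"ax":0,"ay":0,"az":0,"gripper":0.3},
    {"x":-0.037,"y":-0.0211,"z":0,"ax":0,"ay":0,"az":0,"gripper":0.3},
    {"x":-0.037,"y":-0.0211,"z":0,"ax":0,"ay":0,"az":0,"gripper":0.3},
    {"x":-0.037,"y":-0.0211,"z":0,"ax":0,"ay":0,"az":-0.3,"gripper":0.3},
    {"x":0,"y":0,"z":0,"ax":0,"ay":0,"az":0,"gripper":0.3}
  ]
}}

```text
t: 33.0
eef_pos: [0.4695, -0.2496, 0.1985]
eef_rot: [0.0, 0.759, 0.651, -0.001]
contact_force: [1.0, -0.1, -0.5]
opening: 0.0599
grip_force: 0.0
```

```bash
python3 st.py; python3 - <<'E'
from h import *
s,im=snap('wrist','w5')
pose=(s['eef_pos'],s['eef_rot'])
for n,p in {'flange':[[67,-102,142],[-43,-102,142],[67,-222,142],[-43,-222,142]],'ledge':[[-90,-79,116],[200,-79,116]],'deck':[[-75,-75,116],[75,-75,116],[-75,67,134],[75,67,134]]}.items():
    print(n,project('wrist',station(.5024,-.0005,-.15,np.array(p)/1000),pose).round(0).tolist())
E
```

```text
t 33.0 station x,y [   4.7 -251.2] z 198.5 tooly_st -0.22 tilt [-7.0e-04 -1.6e-03 -1.0e+00] F [ 1.  -0.1 -0.5] op 0.0599
flange [[430.0, -39.0], [228.0, -40.0], [416.0, 176.0], [240.0, 177.0]]
ledge [[162.0, -59.0], [614.0, -44.0]]
deck [[185.0, -67.0], [431.0, -69.0], [190.0, -261.0], [426.0, -266.0]]
```

View pics/w5.png

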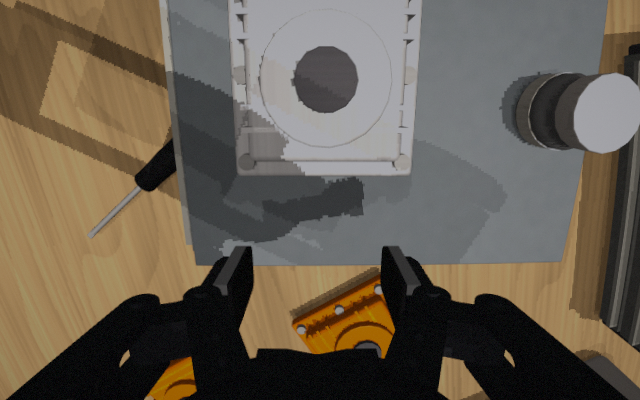

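The gearcase's rear flange edge spans columns 238–411 at row 176, square to the tool. The way down between it and the cabinet's back edge (row 265) is clear.

Call:
{"method": "jog_arm", "body": {
  "increments": [
    {"x":0,"y":0.005,"z":0.04,"ax":0,"ay":0,"az":-0.2,"gripper":0.3},
    {"x":0,"y":0,"z":0.03,"ax":0,"ay":0,"az":0,"gripper":0.3},
    {"x":0,"y":0,"z":0.014,"ax":0,"ay":0,"az":0,"gripper":0.3},
    {"x":0,"y":0,"z":0,"ax":0,"ay":0,"az":0,"gripper":0.3},
    {"x":0.008,"y":0,"z":0,"ax":0,"ay":0,"az":0,"gripper":0.3},
    {"x":0.005,"y":0,"z":0,"ax":0,"ay":0,"az":0,"gripper":0.3},
    {"x":0.005,"y":0,"z":0,"ax":0,"ay":0,"az":0,"gripper":0.3},
    {"x":0.005,"y":0,"z":0,"ax":0,"ay":0,"az":0,"gripper":0.3},
    {"x":0.005,"y":0,"z":0,"ax":0,"ay":0,"az":0,"gripper":0.3}
  ]
}}

```text
t: 33.95
eef_pos: [0.4816, -0.2202, 0.1143]
eef_rot: [0.001, 0.757, 0.653, -0.0]
contact_force: [-1.2, -4.1, 0.5]
opening: 0.0596
grip_force: 1.7
```

```bash
python3 st.py
```

```text
t 33.95 station x,y [  12.3 -220.3] z 114.31 tooly_st 0.19 tilt [ 9.0e-04 -1.3e-03 -1.0e+00] F [-1.2 -4.1  0.5] op 0.0596
```

Call:
{"method": "jog_arm", "body": {
  "increments": [
    {"x":0.01,"y":0,"z":0,"ax":0,"ay":0,"az":0,"gripper":0.3},
    {"x":0.01,"y":0,"z":0,"ax":0,"ay":0,"az":0,"gripper":0.3},
    {"x":0.01,"y":0,"z":0,"ax":0,"ay":0,"az":0,"gripper":0.3},
    {"x":0.01,"y":0,"z":0,"ax":0,"ay":0,"az":0,"gripper":0.3},
    {"x":0.01,"y":0,"z":0,"ax":0,"ay":0,"az":0,"gripper":0.3},
    {"x":0.01,"y":0,"z":0,"ax":0,"ay":0,"az":0,"gripper":0.3},
    {"x":0.01,"y":0,"z":0,"ax":0,"ay":0,"az":0,"gripper":0.3}
  ]
}}

```text
t: 34.65
eef_pos: [0.4914, -0.15, 0.1138]
eef_rot: [-0.0, 0.757, 0.653, -0.0]
contact_force: [-0.8, -4.1, 3.5]
opening: 0.0598
grip_force: 2.2
```

```bash
python3 st.py; python3 - <<'E'
from h import *
s,im=snap('wrist','w6')
E
```

```text
t 34.65 station x,y [  11.5 -149.5] z 113.8 tooly_st 0.18 tilt [-3.e-04 -1.e-04 -1.e+00] F [-0.8 -4.1  3.5] op 0.0598
```

View pics/w6.png

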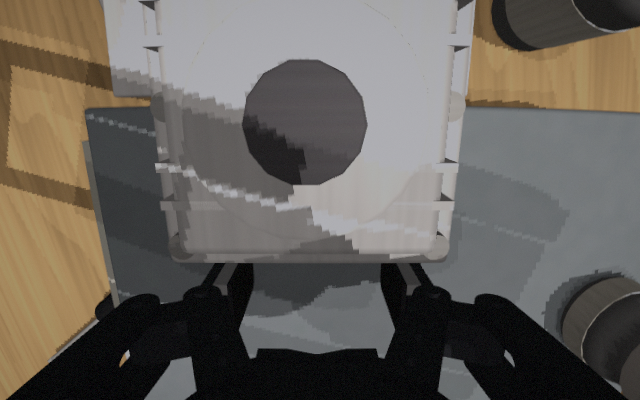

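Call:
{"method": "jog_arm", "body": {
  "increments": [
    {"x":0.01,"y":0,"z":0,"ax":0,"ay":0,"az":0,"gripper":0.3},
    {"x":0.01,"y":0,"z":0,"ax":0,"ay":0,"az":0,"gripper":0.3},
    {"x":0.01,"y":0,"z":0,"ax":0,"ay":0,"az":0,"gripper":0.3},
    {"x":0.01,"y":0,"z":0,"ax":0,"ay":0,"az":0,"gripper":0.3},
    {"x":0.01,"y":0,"z":0,"ax":0,"ay":0,"az":0,"gripper":0.3},
    {"x":0.01,"y":0,"z":0,"ax":0,"ay":0,"az":0,"gripper":0.3},
    {"x":0.004,"y":0,"z":0,"ax":0,"ay":0,"az":0,"gripper":0.3},
    {"x":0.004,"y":0,"z":0,"ax":0,"ay":0,"az":0,"gripper":0.3}
  ]
}}

```text
t: 35.5
eef_pos: [0.5013, -0.0831, 0.1137]
eef_rot: [-0.0, 0.757, 0.653, -0.0]
contact_force: [-0.7, -2.7, -1.9]
opening: 0.0597
grip_force: 1.1
```

```bash
python3 st.py
```

```text
t 35.5 station x,y [ 11.3 -81.9] z 113.74 tooly_st 0.2 tilt [-3.e-04 -1.e-04 -1.e+00] F [-0.7 -2.7 -1.9] op 0.0597
```

Smooth so far. I'll go slowly to the stop.

Call:
{"method": "jog_arm", "body": {
  "increments": [
    {"x":0.004,"y":0,"z":0,"ax":0,"ay":0,"az":0,"gripper":0.3},
    {"x":0.003,"y":0,"z":0,"ax":0,"ay":0,"az":0,"gripper":0.3},
    {"x":0.003,"y":0,"z":0,"ax":0,"ay":0,"az":0,"gripper":0.3},
    {"x":0.003,"y":0,"z":0,"ax":0,"ay":0,"az":0,"gripper":0.3},
    {"x":0.002,"y":0,"z":0,"ax":0,"ay":0,"az":0,"gripper":0.3}
  ]
}}

```text
t: 36.0
eef_pos: [0.5036, -0.0687, 0.1138]
eef_rot: [0.0, 0.757, 0.653, -0.0]
contact_force: [-0.5, -0.8, -1.9]
opening: 0.0596
grip_force: 1.2
```

```bash
python3 st.py
```

```text
t 36.0 station x,y [ 11.4 -67.2] z 113.85 tooly_st 0.16 tilt [ 0.e+00 -1.e-04 -1.e+00] F [-0.5 -0.8 -1.9] op 0.0596
```

Call:
{"method": "jog_arm", "body": {
  "increments": [
    {"x":0.002,"y":0,"z":0,"ax":0,"ay":0,"az":0,"gripper":0.3},
    {"x":0.002,"y":0,"z":0,"ax":0,"ay":0,"az":0,"gripper":0.3},
    {"x":0.001,"y":0,"z":0,"ax":0,"ay":0,"az":0,"gripper":0.3},
    {"x":0,"y":0,"z":0,"ax":0,"ay":0,"az":0,"gripper":0.3}
  ]
}}

```text
t: 36.4
eef_pos: [0.5042, -0.0646, 0.1139]
eef_rot: [0.0, 0.757, 0.653, -0.001]
contact_force: [-0.8, -6.1, -0.8]
opening: 0.0598
grip_force: 3.0
```

```bash
python3 st.py
```

```text
t 36.4 station x,y [ 11.3 -63.1] z 113.85 tooly_st 0.19 tilt [-4.0e-04 -1.5e-03 -1.0e+00] F [-0.8 -6.1 -0.8] op 0.0598
```

Call:
{"method": "jog_arm", "body": {
  "increments": [
    {"x":0.001,"y":0,"z":0,"ax":0,"ay":0,"az":0,"gripper":0.3},
    {"x":0.001,"y":0,"z":0,"ax":0,"ay":0,"az":0,"gripper":0.3},
    {"x":0,"y":0,"z":0,"ax":0,"ay":0,"az":0,"gripper":0.3}
  ]
}}

```text
t: 36.7
eef_pos: [0.5042, -0.0646, 0.1139]
eef_rot: [0.001, 0.757, 0.654, -0.002]
contact_force: [-3.6, -14.3, -0.7]
opening: 0.0596
grip_force: 7.4
```

```bash
python3 st.py
```

```text
t 36.7 station x,y [ 11.4 -63.1] z 113.91 tooly_st 0.23 tilt [-9.0e-04 -4.7e-03 -1.0e+00] F [ -3.6 -14.3  -0.7] op 0.0596
```

Position is fixed at -63 mm while the force rises, so it's against the stop. One last press, then back off and raise.

Call:
{"method": "jog_arm", "body": {
  "increments": [
    {"x":0.001,"y":0,"z":0,"ax":0,"ay":0,"az":0,"gripper":0.3},
    {"x":0,"y":0,"z":0,"ax":0,"ay":0,"az":0,"gripper":0.3},
    {"x":-0.005,"y":0,"z":0,"ax":0,"ay":0,"az":0,"gripper":0.3},
    {"x":-0.015,"y":0,"z":0,"ax":0,"ay":0,"az":0,"gripper":0.3},
    {"x":-0.02,"y":0,"z":0,"ax":0,"ay":0,"az":0,"gripper":0.3},
    {"x":-0.02,"y":0,"z":-0.03,"ax":0,"ay":0,"az":0,"gripper":0.3},
    {"x":-0.03,"y":0,"z":-0.04,"ax":0,"ay":0,"az":0,"gripper":0.3},
    {"x":-0.03,"y":0,"z":-0.04,"ax":0,"ay":0,"az":0,"gripper":0.3},
    {"x":0,"y":0,"z":-0.02,"ax":0,"ay":0,"az":0,"gripper":0.3},
    {"x":0,"y":0,"z":0,"ax":0,"ay":0,"az":0,"gripper":0.3}
  ]
}}

```text
t: 37.7
eef_pos: [0.4892, -0.1818, 0.2474]
eef_rot: [0.003, 0.758, 0.653, 0.002]
contact_force: [0.9, -0.1, -0.3]
opening: 0.0593
grip_force: 0.0
```

```bash
python3 st.py; python3 - <<'E'
from h import *
s,im=snap('wrist','w7')
_,sc=snap('scene','scene3')
pose=(s['eef_pos'],s['eef_rot'])
for n,p in {'flange':[[67,67,140],[-43,67,140],[67,-53,140],[-43,-53,140]],'deck':[[-75,-75,114],[75,-75,114],[-75,67,132],[75,67,132]]}.items():
    print(n,project('wrist',station(.5024,-.0005,-.15,np.array(p)/1000),pose).round(0).tolist())
a=cv2.resize(im[:300,100:500],(800,600)); b=cv2.resize(sc[155:245,280:480],(800,360),interpolation=3)
cv2.imwrite('pics/f.png',np.vstack([cv2.resize(im[:,:,::-1],(480,300)),cv2.resize(b,(480,216))[:,:,::-1]]))
E
```

```text
t 37.7 station x,y [  14.  -181.3] z 247.38 tooly_st 0.07 tilt [ 0.0067 -0.0028 -1.    ] F [ 0.9 -0.1 -0.3] op 0.0593
flange [[397.0, -164.0], [229.0, -165.0], [391.0, 24.0], [234.0, 23.0]]
deck [[203.0, 62.0], [392.0, 62.0], [186.0, -154.0], [406.0, -155.0]]
```

View pics/f.png

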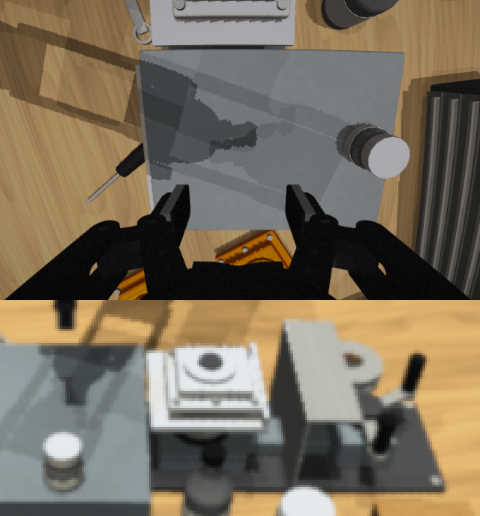

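The picture shows the gearcase's rear edge at row 24, as predicted for squarely against the stop. It lies inside the deck's edges (flange columns 231–387, deck columns 201–395), the arm is clear, and the bystanders in view look undisturbed. I'm handing in.

```bash
python3 -c "
from plant import sign_off
print(sign_off())"
```

```text
the job is handed in; nothing more can be done
None
```

The job is handed in after about 38 s of the 72 s allowed: the deck probed flush with the cabinet top to about 0.2 mm, and the gearcase was slid onto it, square against the end stop and wholly on the deck.

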